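# Press the shouldered bearing bushing into a solar pump's housing

## Task

On the shop counter, take the large shouldered bronze bushing (the one with the broad flange) and press it straight down into the bore of the pump bearing housing until its shoulder sits flush on the housing's face all round, then let go of it. Leave the plain sleeve and the small shouldered bushing standing where they are.

Things in the scene. Friction and masses are not known exactly. Their poses are not given: they have to be found in the camera images.
- bushing: The large shouldered bronze bushing, loose, upright, 66 mm tall, 0.22 kg. From the bottom up: sleeve 30 mm in diameter, 32 mm long, its lowest 10 mm tapering to 24 mm at the tip; shoulder (flange) 64 mm in diameter, 6 mm thick, underside 32 mm above the origin; round hub 30 mm in diameter, 28 mm tall, to grip it by. Origin: centre of the sleeve's underside; z up its axis.
- bore_mouth (a point): Centre of the bore's mouth at the flat top of the fixed round aluminium housing (88 mm wide, 56 mm tall, foot with 4 ears); z up. Funnel 52 mm wide, narrowing to the 40 mm bore 12 mm down; 38 mm deep. A tight black rubber seal 16 mm down the bore stops the bushing with its shoulder about 15 mm above the face; pushed with 7 to 12 N it slides down ahead of the bushing until shoulder meets face, and stays.
- plain_sleeve: Bystander: a straight bronze sleeve without any shoulder, loose, standing upright; 30 mm in diameter, 66 mm tall. Origin: centre of its underside, z up.
- small_bushing: Bystander: a small shouldered bronze bushing, loose, standing upright, 66 mm tall; sleeve 22 mm, flange 40 mm (32 to 38 mm above the origin), hub 20 mm in diameter. Origin: centre of its underside, z up.
There are look-alikes about, which are no part of the job. Leave any blue or red look-alike of the bushing alone.

How it is judged:
By the outcome, as a careful person would: the job done as asked, in the order asked, and still so for the second after the job is handed in, with the robot touching nothing.
It also fails if it takes over 38 s, if anything falls off the work surface, if the arm or the gripper's body presses on something with over 40 N, if the wrist force passes 120 N, or if a joint passes its speed limit or range.

## Robot

A 6-joint arm with a two-finger parallel gripper is mounted at the origin on the work surface. World frame = base frame: x ahead of the robot, y to its left, z up, the work surface at z = 0. Lengths are in m, angles in rad, forces in N, time in s.
With the tool pointing down it reaches from about 0.325 to 0.775 m from the base axis. Payload 5.5 kg.
Tool frame: the origin (TCP) lies at the very end of the fingers, on their centre line; the grasp point (between the pads) lies manip.grasp_offset behind it (manip.grasp_offset is the distance from the TCP to the grasp point, in m); z points along the fingers, y is the direction in which the jaws open and shut (so a half turn about z gives the same grasp; the last joint's range is limited). The gripper opens to 85 mm and grips with 20 to 120 N. Pads are 22 mm wide; open, the fingers measure 114 mm over their backs; the gripper's body (76 mm by 85 mm) begins 54 mm behind the grasp point. The pads swing forward as they close: fully open they stand 13 mm farther back than shut.
Start: joints at [-1.236, 0.091, 1.231, -0, 1.82, -0.057], TCP at [0.229, -0.555, 0.231] pointing down, gripper open.
Joint ranges: [-2.87, 2.87], [-0.86, 2.18], [0.17, 2.46], [-1.51, 4.65], [0.06, 2.69], [-2.65, 2.65]. Speed limits (rad/s): [2.57, 2.57, 3.01, 3.14, 3.14, 3.14].

## Interface

Orientations are given as a 3x3 rotation matrix whose columns are the frame's x, y, z axes.
In Python, from bench import readout, vision, job, models, manip gives the robot as it stands.
- The arm moves only by the tool move_arm, never from a script. Its argument "series" is a list of rows, each a list of 3 entries, a list of its own where there are three numbers: the finger opening in m, from 0 to 0.0854, then the shift along the tool's x, y, z in m, then the turn, a rotation vector about the tool's x, y, z in degrees. A call has 1 to 8 rows; each row is the pose to reach, as a shift and turn from the pose commanded when the call began, along the tool's axes at that moment; what a row does not reach only later rows make up. A row lasts 1/10 s, in which the tool goes at most 50 mm and 8.59 degrees, less where a joint would pass 70% of its speed; a pose out of reach is approached as far as the arm can. A call with a gripper value outside its range is refused whole. The fingers move at their own pace and stop on an object; the grip force is fixed at half the most. Time passes only in rows, so rows that repeat a pose let the fingers close. It gives the time, the measured TCP pose, the force and the opening at its end, in the units of the state.
- readout.get_state(): the state, without advancing time (a new reading comes with each control period).
- vision.get_image(name): name is "scene" or "top"; returns a dict with "frame" (420x560x3 uint8, red, green, blue), "fov_y" (degrees; the focal length in pixels is half the picture's height over the tangent of half this angle, whatever the lens; pixels are square), "cx", "cy" (the principal point, pixels), "rvec" (rotation vector, rad) and "tvec" (3), from world to camera coordinates, as OpenCV has them. Camera axes: x right, y down, z forward; pixel columns grow to the right and rows downward; lengths in m; the calibration is good to about 2 mm. A picture is of the moment at which its call begins. There is no depth.
- job.close_job(): hands the job in, once; it reports no verdict.
Trained networks look in a picture, given as the dict that the camera call returned (one of the last four; its "shot" number tells which), for a name from the list of things; names that differ only in an ending like _2 or _b are one class to them, and where a whole thing is asked for, a point or a joint stands for the part that bears it (a point fixed in the world has none). Each returns a list of dicts, best first, with "confidence" (0 to 1); they miss things now and then, are a little off and sometimes report something else, mostly with a low value. They report only what shows in the picture. A call takes as long as a camera call. They do not tell look-alikes from the thing itself.
- models.regions_of(target, picture): "mask" (420x560 bool, what is visible of it).
- models.landmark_of(target, picture): "at" ([x, y, z] in m, in world coordinates, good to about 4 mm: a listed point, or the origin of a listed thing).
The state is a dict: "t": time; "joint_pos": joint angles; "joint_vel": joint speeds; "joint_torque": joint torques, N m; "ee_pos": TCP position; "tool_rot": TCP orientation; "contact_force": force on the tool from outside, world axes, zero at the start; "moment": the same for the moment, N m; "finger_gap": finger opening in m.
Only numpy, scipy, OpenCV 4.12 (cv2) and the standard library are available. Lean on these libraries where they do the work, as an engineer would, in place of code of your own. Each camera call takes 0.05 s, during which the arm holds its last target. There are 200 camera calls.

## Working session

There is one attempt and no reset: what is moved stays moved. The work goes in short steps, Python scripts to look and compute and a tool call to move; the robot and the scene stay as the last step left them, time stands still between calls to the robot, and variables do not carry over. Pictures are saved under pics/ and viewed, about 8 in all and at most 12, crops included, and the job is handed in when it is done.

Besides the shell and the picture viewer there is one more tool, called after "Call:" as a command line: name --argument value ..., lists and objects as JSON in quotes. move_arm: Moves the arm, as the interface text tells. Its arguments: {"type":"object","properties":{"series":{"type":"array"}},"required":["series"]}

```bash
mkdir -p pics
python3 - <<'E'
from bench import readout, vision, job, models, manip
import cv2,numpy as np
s=readout.get_state()
print(s['t'],s['ee_pos'],s['tool_rot'],s['finger_gap'],manip.grasp_offset)
for n in ['scene','top']:
    p=vision.get_image(n)
    cv2.imwrite(f'pics/{n}0.png',p['frame'][:,:,::-1])
    print(n,p['fov_y'],p['cx'],p['cy'],p['rvec'],p['tvec'])
    for t in ['bushing','bore_mouth','plain_sleeve','small_bushing']:
        print(t,[(np.round(d['at'],3).tolist(),round(d['confidence'],2)) for d in models.landmark_of(t,p)])
E
```

```text
0.0 [ 0.22902777 -0.55426002  0.23011678] [[ 9.24213862e-01  3.81874719e-01 -6.60231120e-04]
 [ 3.81875275e-01 -9.24211965e-01  1.87567764e-03]
 [ 1.06080373e-04 -1.98565322e-03 -9.99998023e-01]] 0.0855763630999475 0.0187
scene 43.48161287014442 279.9633120760873 208.38848922252683 [ 1.55782184  1.98783541 -0.86599489] [ 0.1180758  -0.35001241  1.58704509]
bushing [([0.726, 0.092, 0.003], 0.91), ([0.589, -0.003, 0.002], 0.91), ([0.612, 0.119, -0.002], 0.86), ([0.516, 0.175, 0.003], 0.69)]
bore_mouth [([0.555, -0.22, 0.055], 0.91)]
plain_sleeve [([0.474, 0.25, -0.002], 0.75), ([0.551, -0.222, 0.056], 0.44)]
small_bushing [([0.457, 0.057, -0.003], 0.59), ([0.472, 0.25, -0.005], 0.5)]
top 47.02394142565541 276.7672045006015 206.06081196205457 [ 2.13761259 -2.15745501  0.14542933] [0.01194348 0.5861908  0.86386197]
bushing [([0.588, -0.0, 0.001], 0.95), ([0.726, 0.095, 0.001], 0.92), ([0.613, 0.116, 0.001], 0.8), ([0.526, 0.169, -0.003], 0.74)]
bore_mouth [([0.544, -0.22, 0.054], 0.59)]
plain_sleeve [([0.475, 0.25, 0.0], 0.64)]
small_bushing [([0.456, 0.05, 0.003], 0.86)]
```

```bash
cd pics; python3 -c "
import cv2
cv2.imwrite('both0.png',cv2.resize(cv2.vconcat([cv2.imread('scene0.png'),cv2.imread('top0.png')]),None,fx=.7,fy=.7))"
```

```text
(no output)
```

View pics/scene0.png

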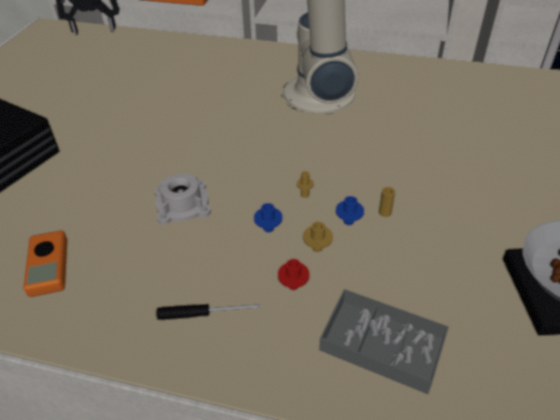

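View pics/top0.png

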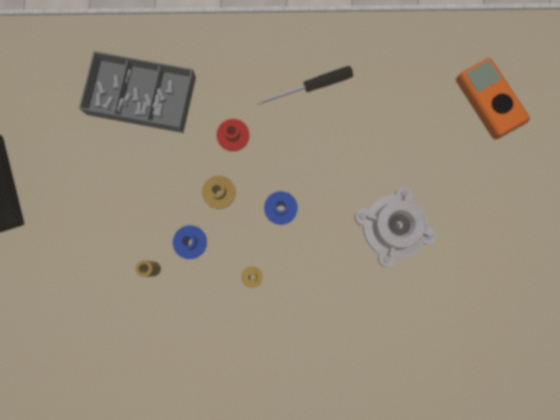

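The top picture shows the bronze large bushing at (219,192). Things that could be taken for it are blue (281,208), blue (190,242), red (233,135), the small bronze bushing (252,277) and the plain sleeve (147,268). In the scene picture it is at (318,236). I choose the broad-flanged bronze one, and will now refine its pose and the bore's, and check in a crop.

```bash
cat > h.py <<'E'
from bench import readout, vision, job, models, manip
import cv2,numpy as np
def K(p):
    f=p['frame'].shape[0]/2/np.tan(np.radians(p['fov_y'])/2)
    return np.array([[f,0,p['cx']],[0,f,p['cy']],[0,0,1.]])
def R(p): return cv2.Rodrigues(np.array(p['rvec'],float))[0]
def back(p,uv,z):
    r=R(p); c=-r.T@np.array(p['tvec']); d=r.T@np.linalg.inv(K(p))@np.array([*uv,1.])
    return c+d*(z-c[2])/d[2]
def proj(p,X): return cv2.projectPoints(np.array(X,float).reshape(-1,3),np.array(p['rvec'],float),np.array(p['tvec'],float),K(p),None)[0].reshape(-1,2)
def circ(x,y,z,r,n=60):
    a=np.linspace(0,2*np.pi,n); return np.c_[x+r*np.cos(a),y+r*np.sin(a),0*a+z]
def model_mask(p,x,y,z0,rings):  # rings: (zlow,zhigh,r)
    m=np.zeros((420*4,560*4),np.uint8)
    for a,b,r in rings:
        q=np.vstack([proj(p,circ(x,y,z0+a,r)),proj(p,circ(x,y,z0+b,r))])*4+1.5
        cv2.fillConvexPoly(m,cv2.convexHull(q.astype(np.float32)).astype(np.int32),255)
    return cv2.resize(m,(560,420),interpolation=cv2.INTER_AREA)/255.
BUSH=[(10/1e3,.032,.015),(0,.01,.012),(.032,.038,.032),(.038,.066,.015)]
HOUS=[(-.03,0,.044)]
def fit(p,mask,x,y,z0,rings):
    from scipy.optimize import minimize
    f=lambda v: np.abs(model_mask(p,v[0]/1e3,v[1]/1e3,z0,rings)-mask).sum()
    r=minimize(f,[x*1e3,y*1e3],method='Nelder-Mead',options=dict(initial_simplex=[[x*1e3,y*1e3],[x*1e3+6,y*1e3],[x*1e3,y*1e3+6]],xatol=.1,fatol=.5))
    return r.x/1e3,r.fun,mask.sum()
E
python3 - <<'E'
from h import *
crops=[]
for n in ['scene','top']:
    p=vision.get_image(n)
    ds=models.regions_of('bushing',p); hsv=cv2.cvtColor(p['frame'],cv2.COLOR_RGB2HSV)
    u=proj(p,[.613,.117,.035])[0].astype(int)
    for d in ds:
        m=d['mask']
        if m[u[1]-3:u[1]+4,u[0]-3:u[0]+4].any(): print(n,'bush',fit(p,m.astype(float),.613,.117,0,BUSH)); break
    d=[d for d in models.regions_of('bore_mouth',p)][:3]
    for k in d:
        ys,xs=np.nonzero(k['mask']); print(n,'bore region',k['confidence'],k['mask'].sum(),xs.min(),xs.max(),ys.min(),ys.max())
    im=p['frame'][:,:,::-1].copy()
    for (x,y,z) in [(.613,.117,.035),(.55,-.22,.056)]:
        c=proj(p,[x,y,z])[0].astype(int); o=c-35
        cr=cv2.resize(im[o[1]:o[1]+70,o[0]:o[0]+70],(390,290*390//290//1),interpolation=cv2.INTER_CUBIC)[:, :]
        cr=cv2.resize(cr,(290,290)); cv2.putText(cr,f'{n} o={o}',(3,12),0,.4,(0,0,0)); crops.append(cr)
cv2.imwrite('pics/crop1.png',np.vstack([np.hstack(crops[:2]),np.hstack(crops[2:])]))
E
```

```text
scene bush (array([0.61828845, 0.11711792]), np.float64(26.80392156862745), np.float64(667.0))
scene bore region 0.94 2260 154 210 174 224
top bush (array([0.61365549, 0.11670149]), np.float64(34.09411764705882), np.float64(939.0))
top bore region 0.71 3911 353 435 187 267
top bore region 0.36 347 135 160 261 276
```

View pics/crop1.png

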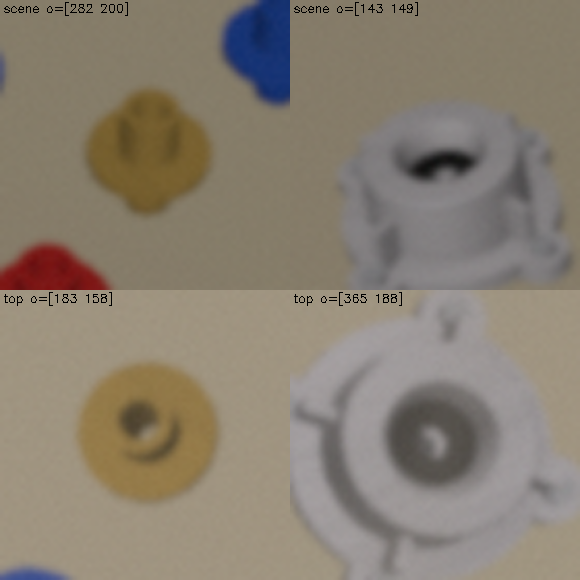

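The crop confirms the choice: bronze, with a broad flange and a hub. The mouth centre is at about (401.5,223) in top and (178.8,185.7) in scene. I'll back-project both and work out the moves.

Run:
```python
from h import *
for n,uv in [('scene',(178.8,185.7)),('top',(401.4,222.8))]:
    p=vision.get_image(n); print(n,back(p,uv,.056))
s=readout.get_state(); T=s['tool_rot']
print(s['t'],T.T@(np.array([.615,.117,.120])-s['ee_pos']))
```

```text
scene [ 0.55326882 -0.21858463  0.056     ]
top [ 0.55101729 -0.22151129  0.056     ]
0.9 [ 0.61307587 -0.47331762  0.11125867]
```

Call:
move_arm --series '[[0.0854,[0.613,-0.473,0.05],[0,0,0]],[0.0854,[0.613,-0.473,0.05],[0,0,0]],[0.0854,[0.613,-0.473,0.05],[0,0,0]],[0.0854,[0.613,-0.473,0.05],[0,0,0]],[0.0854,[0.613,-0.473,0.05],[0,0,0]],[0.0854,[0.613,-0.473,0.05],[0,0,0]],[0.0854,[0.613,-0.473,0.05],[0,0,0]],[0.0854,[0.613,-0.473,0.05],[0,0,0]]]'

```text
t: 1.7
ee_pos: [0.4287, -0.2067, 0.2057]
tool_rot: [[0.924, 0.382, 0.001], [0.382, -0.924, -0.001], [0.001, 0.001, -1.0]]
contact_force: [0.4, -0.7, 0.8]
finger_gap: 0.0855
```

Call:
move_arm --series '[[0.0854,[0.296,-0.228,0.08],[0,0,0]],[0.0854,[0.296,-0.228,0.08],[0,0,0]],[0.0854,[0.296,-0.228,0.08],[0,0,0]],[0.0854,[0.296,-0.228,0.08],[0,0,0]],[0.0854,[0.296,-0.228,0.08],[0,0,0]],[0.0854,[0.296,-0.228,0.08],[0,0,0]],[0.0854,[0.296,-0.228,0.08],[0,0,0]],[0.0854,[0.296,-0.228,0.08],[0,0,0]]]'

```text
t: 2.5
ee_pos: [0.6151, 0.1185, 0.1241]
tool_rot: [[0.923, 0.384, -0.001], [0.384, -0.923, 0.001], [-0.001, -0.001, -1.0]]
contact_force: [-0.2, -0.9, 0.2]
finger_gap: 0.085
```

Run:
```python
from h import *
s=readout.get_state();print(s['t'],s['ee_pos'])
cr=[]
for n in ['scene','top']:
    p=vision.get_image(n); im=p['frame'][:,:,::-1].copy()
    u=proj(p,[.615,.117,.06])[0].astype(int); o=u-50
    cr.append(cv2.resize(im[max(o[1],0):o[1]+100,o[0]:o[0]+100],(400,400),interpolation=cv2.INTER_CUBIC))
cv2.imwrite('pics/crop2.png',np.hstack(cr))
```

```text
2.5 [0.61510728 0.11847838 0.12411869]
```

View pics/crop2.png

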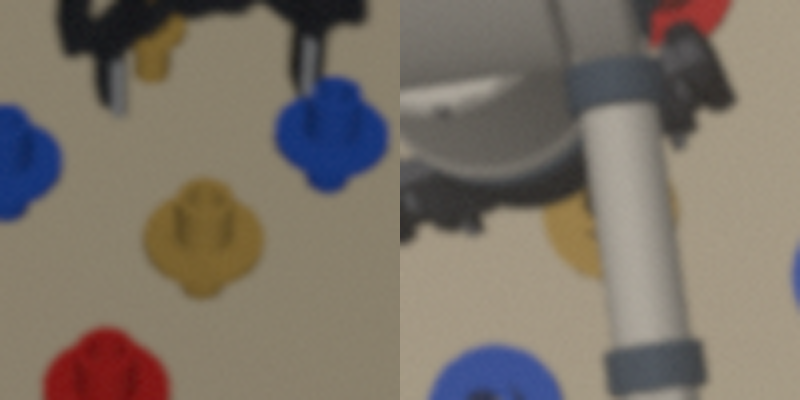

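Call:
move_arm --series '[[0.0854,[0,0.001,0.045],[0,0,0]],[0.0854,[0,0.001,0.075],[0,0,0]],[0.0854,[0,0.001,0.083],[0,0,0]],[0.0854,[0,0.001,0.083],[0,0,0]],[0.02,[0,0.001,0.083],[0,0,0]],[0.02,[0,0.001,0.083],[0,0,0]],[0.02,[0,0.001,0.083],[0,0,0]],[0.02,[0,0.001,0.083],[0,0,0]]]'

```text
t: 3.4
ee_pos: [0.6156, 0.1146, 0.0441]
tool_rot: [[0.924, 0.382, 0.002], [0.382, -0.924, 0.001], [0.002, 0.0, -1.0]]
contact_force: [-3.5, 5.3, 16.9]
finger_gap: 0.0285
```

Call:
move_arm --series '[[0.02,[0,0,0],[0,0,0]],[0.02,[0,0,0],[0,0,0]],[0.02,[0,0,0],[0,0,0]],[0.02,[0,0,0],[0,0,0]]]'

```text
t: 3.8
ee_pos: [0.6157, 0.1147, 0.0442]
tool_rot: [[0.924, 0.382, 0.002], [0.382, -0.924, 0.001], [0.002, 0.0, -1.0]]
contact_force: [-1.0, 0.1, 6.3]
finger_gap: 0.0282
```

Call:
move_arm --series '[[0.02,[0,0,-0.02],[0,0,0]],[0.02,[0,0,-0.05],[0,0,0]],[0.02,[0,0,-0.1],[0,0,0]],[0.02,[0,0,-0.12],[0,0,0]],[0.02,[0,0,-0.12],[0,0,0]],[0.02,[0,0,-0.12],[0,0,0]]]'

```text
t: 4.4
ee_pos: [0.6147, 0.1143, 0.1611]
tool_rot: [[0.924, 0.382, -0.001], [0.382, -0.924, -0.0], [-0.001, -0.0, -1.0]]
contact_force: [1.3, -0.4, -2.9]
finger_gap: 0.0283
```

Run:
```python
from h import *
s=readout.get_state();print(s['t'],s['ee_pos'],s['contact_force'],s['finger_gap'])
p=vision.get_image('scene'); im=p['frame'][:,:,::-1].copy()
e=s['ee_pos'];u=proj(p,e)[0].astype(int); o=np.maximum(u-45,0)
cv2.imwrite('pics/crop3.png',cv2.resize(im[o[1]:o[1]+90,o[0]:o[0]+90],(540,540),interpolation=cv2.INTER_CUBIC)); print(u,o)
```

```text
4.4 [0.61467139 0.11425146 0.16110735] [ 1.34753049 -0.36184873 -2.87705703] 0.02825541122013314
[317 190] [272 145]
```

View pics/crop3.png

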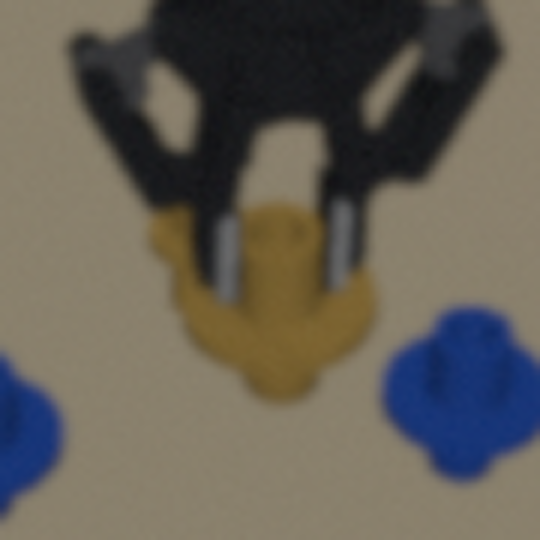

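The bushing is held upright by its hub, at (317,195) in the scene picture. I carry it over to the bore.

Call:
move_arm --series '[[0.02,[-0.026,0.04,0],[0,0,0]],[0.02,[-0.053,0.081,0],[0,0,0]],[0.02,[-0.08,0.122,0],[0,0,0]],[0.02,[-0.106,0.163,0],[0,0,0]],[0.02,[-0.133,0.204,0],[0,0,0]],[0.02,[-0.16,0.245,0],[0,0,0]],[0.02,[-0.186,0.285,0],[0,0,0]],[0.02,[-0.186,0.285,0],[0,0,0]]]'

```text
t: 5.25
ee_pos: [0.549, -0.2254, 0.1586]
tool_rot: [[0.927, 0.375, -0.006], [0.375, -0.927, -0.0], [-0.006, -0.002, -1.0]]
contact_force: [0.8, 0.7, -1.2]
finger_gap: 0.0281
```

Call:
move_arm --series '[[0.02,[0,0,0.015],[0,0,0]],[0.02,[0,0,0.03],[0,0,0]],[0.02,[0,0,0.04],[0,0,0]],[0.02,[0,0,0.04],[0,0,0]]]'

```text
t: 5.65
ee_pos: [0.5508, -0.2181, 0.1185]
tool_rot: [[0.923, 0.384, -0.005], [0.384, -0.923, 0.003], [-0.004, -0.005, -1.0]]
contact_force: [0.7, -0.1, -2.7]
finger_gap: 0.0283
```

Run:
```python
from h import *
s=readout.get_state();print(s['t'],s['ee_pos'],s['contact_force'],s['finger_gap'],s['tool_rot'].tolist())
cr=[]
for n in ['scene','top']:
    p=vision.get_image(n); im=p['frame'][:,:,::-1].copy()
    u=proj(p,[.552,-.22,.07])[0].astype(int); o=u-40
    cr.append(cv2.resize(im[o[1]:o[1]+80,o[0]:o[0]+80],(400,400),interpolation=cv2.INTER_CUBIC)); print(o)
cv2.imwrite('pics/crop4.png',np.hstack(cr))
```

```text
5.65 [ 0.55076262 -0.2180677   0.11854714] [ 0.66643425 -0.14858169 -2.66999533] 0.028339328451167708 [[0.9234205039779556, 0.383751303734392, -0.005432284533487607], [0.38376894984349647, -0.9234253193909117, 0.002659444267628728], [-0.00399574387544663, -0.004540527496582626, -0.9999817086531806]]
[137 140]
[362 181]
```

View pics/crop4.png

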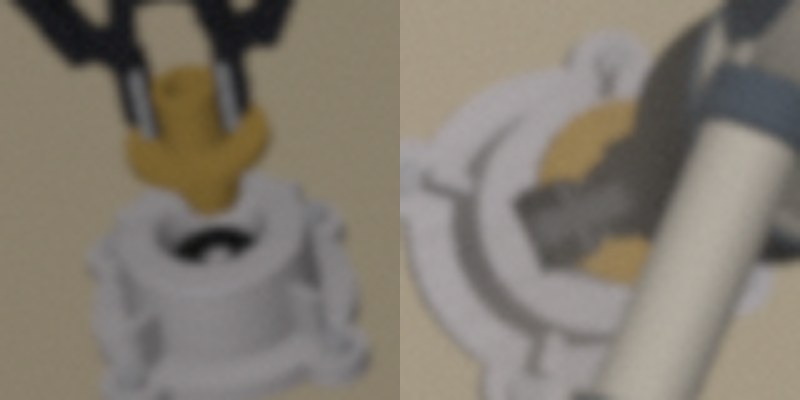

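Bushing is lined up over the mouth (tip at about (179,182) scene, mouth at (180,187)). Lowering to just above the seal, then slowly.

Call:
move_arm --series '[[0.02,[0.001,0.001,0.01],[0,0,0]],[0.02,[0.001,0.001,0.02],[0,0,0]],[0.02,[0.001,0.001,0.028],[0,0,0]],[0.02,[0.001,0.001,0.031],[0,0,0]],[0.02,[0.001,0.001,0.031],[0,0,0]]]'

```text
t: 6.25
ee_pos: [0.5527, -0.2205, 0.0904]
tool_rot: [[0.924, 0.382, -0.002], [0.382, -0.924, 0.001], [-0.001, -0.001, -1.0]]
contact_force: [-0.6, -0.1, -1.7]
finger_gap: 0.0283
```

Call:
move_arm --series '[[0.02,[0,0,0.002],[0,0,0]],[0.02,[0,0,0.004],[0,0,0]],[0.02,[0,0,0.006],[0,0,0]],[0.02,[0,0,0.008],[0,0,0]],[0.02,[0,0,0.008],[0,0,0]]]'

```text
t: 6.75
ee_pos: [0.5534, -0.2207, 0.0841]
tool_rot: [[0.924, 0.382, 0.001], [0.382, -0.924, -0.0], [0.001, 0.001, -1.0]]
contact_force: [-0.8, 1.0, 0.9]
finger_gap: 0.0281
```

Call:
move_arm --series '[[0.02,[0,0,0.003],[0,0,0]],[0.02,[0,0,0.006],[0,0,0]],[0.02,[0,0,0.009],[0,0,0]],[0.02,[0,0,0.011],[0,0,0]],[0.02,[0,0,0.013],[0,0,0]],[0.02,[0,0,0.013],[0,0,0]]]'

```text
t: 7.35
ee_pos: [0.5537, -0.2206, 0.0722]
tool_rot: [[0.924, 0.382, 0.002], [0.382, -0.924, -0.001], [0.002, 0.001, -1.0]]
contact_force: [-2.0, 1.2, 5.1]
finger_gap: 0.0282
```

Call:
move_arm --series '[[0.02,[0,0,0.001],[0,0,0]],[0.02,[0,0,0.002],[0,0,0]],[0.02,[0,0,0.003],[0,0,0]],[0.02,[0,0,0.004],[0,0,0]],[0.02,[0,0,0.004],[0,0,0]]]'

```text
t: 7.85
ee_pos: [0.5538, -0.2206, 0.0693]
tool_rot: [[0.924, 0.382, 0.002], [0.382, -0.924, -0.001], [0.002, 0.002, -1.0]]
contact_force: [-4.2, 2.2, 10.9]
finger_gap: 0.0281
```

Call:
move_arm --series '[[0.02,[0,0,0.002],[0,0,0]],[0.02,[0,0,0.003],[0,0,0]],[0.02,[0,0,0.004],[0,0,0]],[0.02,[0,0,0.004],[0,0,0]]]'

```text
t: 8.25
ee_pos: [0.5541, -0.2205, 0.069]
tool_rot: [[0.924, 0.382, 0.004], [0.382, -0.924, -0.001], [0.003, 0.003, -1.0]]
contact_force: [-11.7, 7.4, 24.5]
finger_gap: 0.028
```

Run:
```python
from h import *
s=readout.get_state();print(s['t'],s['ee_pos'],s['contact_force'],s['moment'])
cr=[]
for n in ['scene','top']:
    p=vision.get_image(n); im=p['frame'][:,:,::-1].copy()
    u=proj(p,[.552,-.22,.07])[0].astype(int); o=u-40
    cr.append(cv2.resize(im[o[1]:o[1]+80,o[0]:o[0]+80],(400,400),interpolation=cv2.INTER_CUBIC)); print(o)
cv2.imwrite('pics/crop5.png',np.hstack(cr))
```

```text
8.25 [ 0.55406444 -0.22048743  0.06901082] [-11.69742256   7.40074592  24.45995973] [ 0.98622708  1.89012934 -0.08505822]
[137 140]
[362 181]
```

View pics/crop5.png

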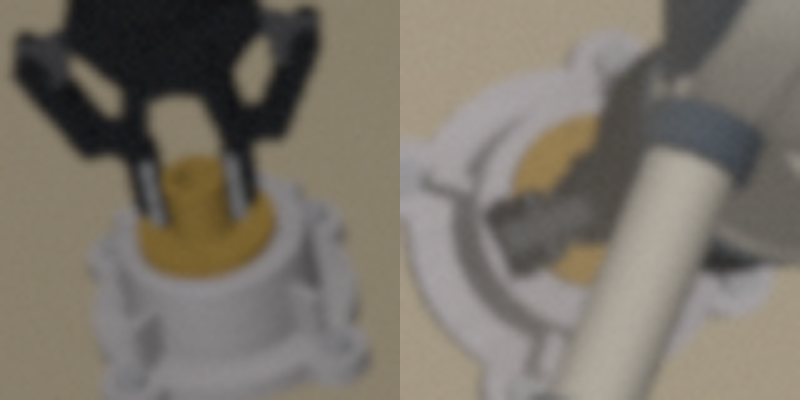

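The force rose sharply while z stayed at 0.069, so the shoulder is on the face. In the scene crop the flange lies on the face. I'll unload, open, check, then retreat.

Call:
move_arm --series '[[0.02,[0,0,-0.002],[0,0,0]],[0.02,[0,0,-0.004],[0,0,0]],[0.05,[0,0,-0.004],[0,0,0]],[0.06,[0,0,-0.004],[0,0,0]],[0.07,[0,0,-0.004],[0,0,0]],[0.07,[0,0,-0.004],[0,0,0]]]'

```text
t: 8.95
ee_pos: [0.553, -0.2206, 0.0659]
tool_rot: [[0.924, 0.382, -0.001], [0.382, -0.924, 0.0], [-0.001, -0.001, -1.0]]
contact_force: [1.4, -0.2, 0.2]
finger_gap: 0.0698
```

Call:
move_arm --series '[[0.07,[0,0,-0.01],[0,0,0]],[0.07,[0,0,-0.03],[0,0,0]],[0.07,[0,0,-0.06],[0,0,0]],[0.07,[0,0,-0.1],[0,0,0]],[0.07,[-0.05,0,-0.12],[0,0,0]],[0.07,[-0.1,0,-0.12],[0,0,0]],[0.07,[-0.14,0,-0.12],[0,0,0]],[0.07,[-0.14,0,-0.12],[0,0,0]]]'

```text
t: 9.75
ee_pos: [0.4204, -0.276, 0.1881]
tool_rot: [[0.926, 0.378, 0.0], [0.378, -0.926, -0.002], [-0.001, 0.002, -1.0]]
contact_force: [0.3, 0.3, -0.3]
finger_gap: 0.07
```

Run:
```python
from h import *
s=readout.get_state();print(s['t'],s['ee_pos'],s['contact_force'])
cr=[]
for n in ['scene','top']:
    p=vision.get_image(n); im=p['frame'][:,:,::-1].copy(); cv2.imwrite(f'pics/{n}9.png',im)
    print(n,[(np.round(d['at'],3).tolist(),round(d['confidence'],2)) for d in models.landmark_of('bushing',p)])
    print([(np.round(d['at'],3).tolist(),round(d['confidence'],2)) for t in ('plain_sleeve','small_bushing') for d in models.landmark_of(t,p)])
    o=proj(p,[.552,-.22,.07])[0].astype(int)-40
    # model circle of the flange top edge seated (green) vs 6 mm high (red) at the fitted xy
    hsv=cv2.cvtColor(p['frame'],cv2.COLOR_RGB2HSV); m=((hsv[...,1]>110)&(abs(hsv[...,0].astype(int)-20)<8)); k=np.zeros_like(m); k[o[1]:o[1]+80,o[0]:o[0]+80]=1; m&=k
    for z in (.022,.024,.028,.032): print(z,fit(p,m.astype(float),.553,-.22,z,BUSH[2:]))
    cr.append(cv2.resize(im[o[1]:o[1]+80,o[0]:o[0]+80],(400,400),interpolation=cv2.INTER_CUBIC))
cv2.imwrite('pics/crop6.png',np.hstack(cr))
```

```text
9.75 [ 0.42044799 -0.27603591  0.18807456] [ 0.30902008  0.323247   -0.29751769]
scene [([0.551, -0.218, 0.025], 0.94), ([0.519, 0.172, -0.004], 0.79), ([0.725, 0.094, 0.003], 0.78), ([0.585, -0.001, -0.002], 0.66)]
[([0.474, 0.249, 0.0], 0.77), ([0.459, 0.06, -0.002], 0.59)]
0.022 (array([ 0.55009082, -0.21994287]), np.float64(81.32941176470588), np.float64(444.0))
0.024 (array([ 0.55196869, -0.21816884]), np.float64(83.64313725490196), np.float64(444.0))
0.028 (array([ 0.55608313, -0.21499536]), np.float64(90.94901960784314), np.float64(444.0))
0.032 (array([ 0.56124246, -0.21575019]), np.float64(95.27058823529413), np.float64(444.0))
top [([0.526, 0.17, -0.003], 0.91), ([0.588, 0.002, 0.003], 0.75), ([0.552, -0.216, 0.026], 0.58)]
[([0.474, 0.247, 0.001], 0.77), ([0.456, 0.05, 0.0], 0.66)]
0.022 (array([ 0.55784083, -0.22179008]), np.float64(720.7647058823529), np.float64(275.0))
0.024 (array([ 0.55605859, -0.21885156]), np.float64(725.3882352941176), np.float64(275.0))
0.028 (array([ 0.55293628, -0.22000146]), np.float64(735.7137254901961), np.float64(275.0))
0.032 (array([ 0.55786274, -0.21955073]), np.float64(742.9450980392156), np.float64(275.0))
```

View pics/crop6.png

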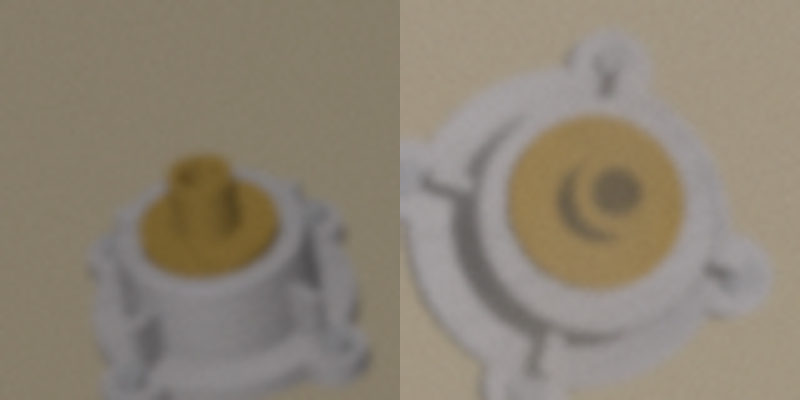

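View pics/scene9.png

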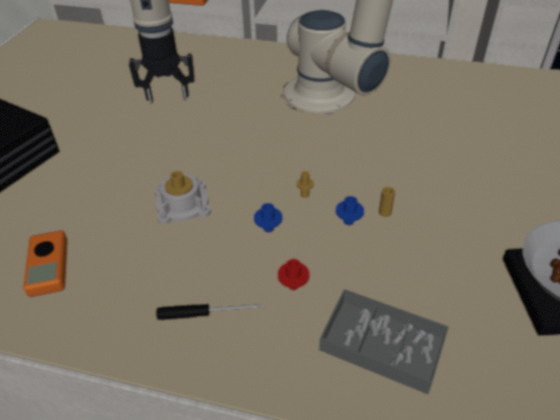

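Released and seated by eye: the flange is concentric with the face and the bystanders are unmoved. The colour mask was poor (275 of about 950 px in the top picture), so I'll do one better check of height and tilt.

Run:
```python
from h import *
from scipy.optimize import minimize
P=[];M=[]
for n in ['scene','top']:
    p=vision.get_image(n); o=proj(p,[.552,-.22,.07])[0].astype(int)-28
    a=p['frame'][o[1]:o[1]+56,o[0]:o[0]+56].astype(float)
    c=a[...,2]/a.sum(2); c=cv2.GaussianBlur(c,(3,3),0)
    m=np.zeros((420,560)); t,_=cv2.threshold((c*600).clip(0,255).astype(np.uint8),0,1,cv2.THRESH_OTSU)
    b=(c*600<t+.5)
    b=cv2.morphologyEx(b.astype(np.uint8),cv2.MORPH_CLOSE,np.ones((5,5))); l=cv2.connectedComponentsWithStats(b)
    i=1+np.argmax(l[2][1:,4]); m[o[1]:o[1]+56,o[0]:o[0]+56]=l[1]==i; P.append(p);M.append(m); print(n,m.sum())
def mm(p,v):
    x,y,z=v[:3]/1e3; Rt=cv2.Rodrigues(np.array([v[3],v[4],0])/50)[0]
    m=np.zeros((1680,2240),np.uint8)
    for a,b,r in BUSH[2:]:
        q=np.vstack([circ(0,0,a,r),circ(0,0,b,r)]); q=(q-[0,0,.032])@Rt.T+[x,y,z+.032]
        cv2.fillConvexPoly(m,cv2.convexHull((proj(p,q)*4+1.5).astype(np.float32)).astype(np.int32),255)
    return cv2.resize(m,(560,420),interpolation=cv2.INTER_AREA)/255.
for ps in ([0,1],):
    # per-camera calibration offset (px) left free for top only via xy shift
    f=lambda v: sum(np.abs(mm(P[i],v[:5]+(np.r_[v[5:7],0,0,0] if i else 0))-M[i]).sum() for i in ps)
    for z in (22,24,26,28,32):
        g=lambda w:f(np.r_[w[:2],z,w[2:]])
        S=np.vstack([np.zeros(6),np.diag([4,4,3,3,4,4])])+[552,-220,0,0,0,0]
        r=minimize(g,S[0],method='Nelder-Mead',options=dict(initial_simplex=S,maxiter=400)); print(z,r.fun,np.round(r.x[:2],1),'tilt deg',np.round(np.degrees(r.x[2:4]/50),1),r.x[4:].round(1))
```

```text
scene 456.0
top 934.0
22 98.4235294117647 [ 553.7 -218.2] tilt deg [ 6.  -6.3] [ 0.3 -2.1]
24 102.57254901960783 [ 555.1 -216.7] tilt deg [ 9.2 -3.6] [-0.9 -2.8]
26 105.07058823529411 [ 557.6 -214.8] tilt deg [ 9.9 -5. ] [-3.9 -4.3]
28 124.88235294117646 [ 554.9 -214.8] tilt deg [9.7 3. ] [-1.3 -3.7]
32 117.76470588235294 [ 564.6 -211.7] tilt deg [10.  -7.4] [-11.2  -6.1]
```

Run:
```python
from h import *
cr=[]
for n,dx in [('scene',0),('top',0)]:
    p=vision.get_image(n); im=p['frame'][:,:,::-1].copy(); o=proj(p,[.552,-.22,.07])[0].astype(int)-25; s=8
    c=cv2.resize(im[o[1]:o[1]+50,o[0]:o[0]+50],(400,400),interpolation=cv2.INTER_CUBIC)
    c2=c.copy()
    for z,r,col in [(.062,.032,(0,255,0)),(.090,.015,(0,255,0)),(.056,.044,(255,0,0)),(.062,.015,(0,255,255))]:
        q=((proj(p,circ(.553,-.219,z,r))-o+.5)*s-.5); cv2.polylines(c2,[q.astype(np.int32)],True,col,1)
    cr+= [np.vstack([c2])]
cv2.imwrite('pics/crop7.png',np.hstack(cr))
```

```text
(no output)
```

View pics/crop7.png

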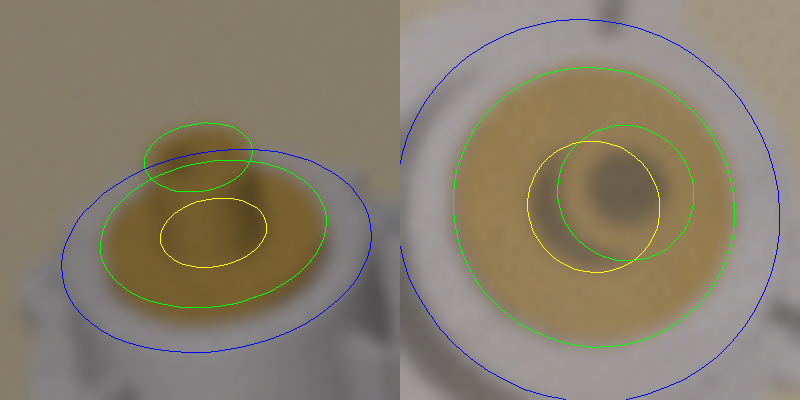

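The overlay matches an upright, seated bushing (flange and hub top both fit to about 1 px in both views). The gripped z at the stop suggests up to 0.8 mm left, which is within error. I'll do a light confirming press on the hub top with closed fingers; flush means contact at z≈0.090.

Call:
move_arm --series '[[0.0,[0.045,0,0],[0,0,0]],[0.0,[0.09,0,0],[0,0,0]],[0.0,[0.14,-0.001,0],[0,0,0]],[0.0,[0.14,-0.001,0],[0,0,0]],[0.0,[0.14,-0.001,0.03],[0,0,0]],[0.0,[0.14,-0.001,0.06],[0,0,0]],[0.0,[0.14,-0.001,0.085],[0,0,0]],[0.0,[0.14,-0.001,0.085],[0,0,0]]]'

```text
t: 11.15
ee_pos: [0.5503, -0.2189, 0.0967]
tool_rot: [[0.924, 0.382, -0.008], [0.382, -0.924, 0.003], [-0.006, -0.006, -1.0]]
contact_force: [-0.0, -0.5, 0.3]
finger_gap: 0.0004
```

Call:
move_arm --series '[[0.0,[0,0,0.003],[0,0,0]],[0.0,[0,0,0.006],[0,0,0]],[0.0,[0,0,0.009],[0,0,0]],[0.0,[0,0,0.01],[0,0,0]],[0.0,[0,0,0.01],[0,0,0]]]'

```text
t: 11.65
ee_pos: [0.5529, -0.2198, 0.0919]
tool_rot: [[0.924, 0.382, 0.001], [0.382, -0.924, -0.0], [0.0, 0.0, -1.0]]
contact_force: [0.6, -0.1, -0.8]
finger_gap: -0.0
```

Call:
move_arm --series '[[0.0,[0,0,0.001],[0,0,0]],[0.0,[0,0,0.002],[0,0,0]],[0.0,[0,0,0.003],[0,0,0]],[0.0,[0,0,0.004],[0,0,0]],[0.0,[0,0,0.004],[0,0,0]]]'

```text
t: 12.15
ee_pos: [0.5535, -0.22, 0.0902]
tool_rot: [[0.924, 0.382, 0.003], [0.382, -0.924, -0.001], [0.002, 0.002, -1.0]]
contact_force: [-2.9, 1.4, 8.9]
finger_gap: -0.0002
```

Call:
move_arm --series '[[0.0,[0,0,0.001],[0,0,0]],[0.0,[0,0,0.002],[0,0,0]],[0.0,[0,0,0.003],[0,0,0]],[0.0,[0,0,0.003],[0,0,0]]]'

```text
t: 12.55
ee_pos: [0.5534, -0.2201, 0.09]
tool_rot: [[0.924, 0.382, 0.004], [0.382, -0.924, -0.002], [0.003, 0.003, -1.0]]
contact_force: [-8.9, 3.8, 21.4]
finger_gap: -0.0001
```

Contact is rigid at z = 0.0900 under 21 N, which is flush. Retreating.

Call:
move_arm --series '[[0.0,[0,0,-0.006],[0,0,0]],[0.0,[0,0,-0.015],[0,0,0]],[0.0,[0,0,-0.05],[0,0,0]],[0.0,[0,0,-0.1],[0,0,0]],[0.0,[-0.05,0,-0.1],[0,0,0]],[0.0,[-0.1,0,-0.1],[0,0,0]],[0.0,[-0.14,0,-0.1],[0,0,0]],[0.0,[-0.14,0,-0.1],[0,0,0]]]'

```text
t: 13.35
ee_pos: [0.4202, -0.2749, 0.185]
tool_rot: [[0.926, 0.378, -0.001], [0.378, -0.926, -0.001], [-0.001, 0.001, -1.0]]
contact_force: [0.2, -0.4, 0.8]
finger_gap: -0.0004
```

Run:
```python
from h import *
s=readout.get_state();print(s['t'],s['ee_pos'],s['contact_force'])
cr=[]
for n in ['scene','top']:
    p=vision.get_image(n); im=p['frame'][:,:,::-1].copy(); o=proj(p,[.552,-.22,.07])[0].astype(int)-40
    cr.append(cv2.resize(im[o[1]:o[1]+80,o[0]:o[0]+80],(400,400),interpolation=cv2.INTER_CUBIC))
cv2.imwrite('pics/crop8.png',np.hstack(cr))
```

```text
13.35 [ 0.42020936 -0.27488699  0.18499414] [ 0.22744114 -0.41356377  0.81691858]
```

View pics/crop8.png

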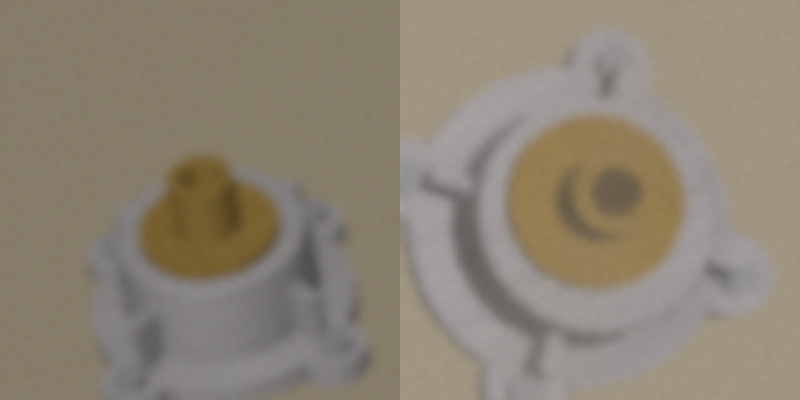

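The bushing stayed seated on the face after the press, upright, and the arm is clear of it.

```bash
python3 -c "
from bench import job
print(job.close_job())"
```

```text
the job is handed in; nothing more can be done
None
```

The large bronze bushing is pressed into the housing bore and released, with its shoulder seated on the face. I handed the job in at about 13.5 s, with the gripper clear.

**How it went:** I gripped the bushing by its hub and pushed it past the seal to a hard stop at about 24 N. After letting go, I pressed once more on the hub top with closed fingers.

**Last checks:**
- **Depth:** the second press met a rigid stop at z = 0.090 m under 21 N, which is the height expected when the shoulder is flush.
- **Upright:** the outline of an upright, seated bushing matched both camera views to about 1 pixel. The final pictures show it unchanged after the second press.
- **Bystanders:** the networks found the plain sleeve and small bushing within a few mm of where they started. The red and blue look-alikes looked undisturbed. I took these before the second press, which went nowhere near them.

**Checks that disagreed:**
- **Tilt fit:** an automatic tilt fit gave 6–10°. I set it aside because its bronze mask looked incomplete and the outline match contradicted it.
- **Height at first stop:** the gripped height then read about 0.8 mm above flush, which is why I pressed a second time.

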